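Grease a polishing spindle with a push-type grease gun

ROBOT

A 6-joint arm with a two-finger parallel gripper is mounted at the origin on the work surface. World frame = base frame: x ahead of the robot, y to its left, z up, the work surface at z = 0. Lengths are in m, angles in rad, forces in N, time in s.
With the tool pointing down it reaches from about 0.375 to 0.9 m from the base axis. Payload 3.1 kg.
Tool frame: the origin (TCP) lies between the finger pads; the fingertips stand 8 mm ahead of it and the grasp point (between the pads) lies 11 mm behind it; z points along the fingers, y is the line along which they close (so a half turn about z gives the same grasp; the last joint's range is limited). The gripper opens to 87 mm and grips with 3 to 60 N. Pads are 19 mm wide; open, the fingers measure 117 mm over their backs; the gripper's body (75 mm by 190 mm) begins 51 mm behind the grasp point.
Start: joints at [1.036, 0.527, 1.433, -0, 1.181, -0.178], TCP at [0.218, 0.586, 0.231] pointing down, gripper open.
Joint ranges: [-3.08, 3.08], [-0.75, 2.2], [0.22, 2.44], [-1.43, 4.57], [0, 2.65], [-2.85, 2.85]. Speed limits (rad/s): [2.79, 2.79, 3.14, 3.14, 3.14, 3.14].

INTERFACE

Orientations are given as a unit quaternion [x, y, z, w].
In Python, from rig import robot, vision, job gives the robot as it stands.
- The arm moves only by the shell command python3 -m handwheel 'ROWS' [OPENING] [FORCE]. ROWS is JSON, a list of rows, each a list of 4 numbers: the shift along the tool's x, y, z as a fraction of full scale, then the turn about the tool's z as a fraction of full scale. A call has 1 to 20 rows; each row is the pose to reach, as a shift and turn from the pose commanded when the call began, along the tool's axes at that moment, turning the shorter way round; what a row does not reach only later rows make up. Full scale, the value 1, is 300 mm for a shift and 2 pi rad for a turn. A row lasts 1/12 s, in which the tool goes at most 41.7 mm and 7.16 degrees, less where a joint would pass 70% of its speed; a pose out of reach is approached as far as the arm can. A call with a number of a shift or a turn outside -1 to 1 is refused whole. A call with a gripper value outside its range is refused whole. OPENING is the opening in per cent of the stroke, from 0 (shut) to 100 (fully open), set as the call begins (- or left out, the last holds). The fingers move at their own pace and stop on an object; FORCE is the grip in N (left out, the last holds). Time passes only in rows, so rows that repeat a pose let the fingers close. It gives the time, the measured TCP pose, the force, the opening and the grip force at its end, in the units of the state.
- robot.get_obs(): the state, without advancing time (a new reading comes with each control period).
- vision.camera(name): name is "scene" or "top" or "wrist"; returns a dict with "frame" (400x640x3 uint8, red, green, blue), "K" (3x3 intrinsics, pixels), "cam_to_world" (4x4, takes a point from camera to world coordinates); the wrist camera has in their place "hand_eye" (4x4, takes a point from camera to tool coordinates, whose origin is the TCP and whose axes are the flange's). Camera axes: x right, y down, z forward; pixel columns grow to the right and rows downward; lengths in m; the calibration is good to about 2 mm. A picture is of the moment at which its call begins: read the wrist's pose just before it. There is no depth.
- job.hand_in(): hands the job in; it is judged then, once.
Trained networks look in the newest picture that a camera, given by its name, has taken for a name from the list of things; names that differ only in an ending like _2 or _b are one class to them, and where a whole thing is asked for, a point or a joint stands for the part that bears it (a point fixed in the world has none). Each returns a list of dicts, best first, with "conf" (0 to 1); they miss things now and then, are a little off and sometimes report something else, mostly with a low value. They report only what shows in the picture. A call takes as long as a camera call. They do not tell look-alikes from the thing itself.
- vision.look_for(camera, label): "point" ([row, column] in pixels, amid what is visible of it).
- vision.outline_of(camera, label): "mask" (400x640 bool, what is visible of it) and "point" ([row, column] in pixels, amid what is visible of it).
The state is a dict: "time": time; "q": joint angles; "joint_velocities": joint speeds; "joint_torque": joint torques, N m; "position": TCP position; "tool_rot": TCP orientation; "ft_force": force on the tool from outside, world axes, zero at the start; "moment": the same for the moment, N m; "grip_width": finger opening in m; "grip_force": force on a finger pad.
Only numpy, scipy, OpenCV 4.12 (cv2) and the standard library are available. Lean on these libraries where they do the work, as an engineer would, in place of code of your own. Each camera call takes 0.05 s, during which the arm holds its last target. There are 200 camera calls.

TASK

Grease the bearing of the polishing spindle: first turn the lever of its drain valve fully open, in line with the outlet pipe, so that old grease can escape, and leave it open. Then take the push-type grease gun out of its wooden block, press its coupler squarely onto the tilted grease nipple until it snaps on, and push on along the nipple's axis so that the barrel slides well down over its tube against the spring, about 10 mm. Finish while still gripping the gun and holding it pushed in like that; do not disturb the lamp foot, the tin and the screwdriver.

Things in the scene. Friction and masses are not known exactly. Their poses are not given: they have to be found in the camera images.
- spindle: Green cast polishing-spindle housing fixed on a 15 mm plywood board (x -170 to 80, y -130 to 130 mm). Origin: board underside, straight below the shaft; z up. Shaft along y, 80 mm high, 250 mm long; housing tube 64 mm in diameter, 130 mm long, top 112 mm high. Brass drain pipe leaves it towards -x at y 45, 50 mm high; valve at x -95, outlet elbow at x -131. Never moves in the job
- nipple: Steel button-head grease nipple on the housing, 20 mm to -y of its middle, leaning 30 degrees from vertical towards the spindle's -x. z runs outward along it; origin on the shaft axis. Along z: hex 19 mm wide from 36 to 42 mm, neck 10 mm in diameter to 50 mm, head 16 mm in diameter from 50 to 56 mm, bevelled to a 9 mm flat top
- nipple_top (a point): Centre of the flat top of the nipple's head (56 mm out along the nipple from the origin of nipple); same axes as nipple
- drain_valve (a joint): Angle of the drain valve's lever about its vertical stem, in rad: 0 closed (lever across the pipe, pointing to the spindle's +y), pi/2 fully open, at its stop (lever in line with the pipe, pointing to -x, away from the housing). Grows counter-clockwise seen from above. Starts nearly closed; stiff, stays where it is left (0.1 N m)
- lever_hinge (a point): Point on the axis of the valve's stem, at mid height of the lever, 80 mm above the table. Its axes turn with the lever: y points out along the lever, z up
- lever_grip (a point): Centre of the lever's black sleeve, 42 mm out from the stem axis. The sleeve is a bar 12 mm wide, 10 mm high (75 to 85 mm above the table) and 40 mm long, running from 20 to 60 mm from the stem; below it lie only the pipe and elbow (top 58 mm above the table) and the board
- block: Wooden tool block 90 x 90 x 42 mm, fixed to the table; origin at the centre of its underside. The middle bore, 31 mm wide and 30 mm deep, holds the gun; four small bores in the corners are empty
- gun: Push-type grease gun, round, 132 mm long, about 0.5 kg, upright in the block, coupler down. Origin: centre of the coupler's mouth (tube fully out), 12 mm above the table; z runs to the tail. Along z: coupler 29 mm in diameter to 30 mm, tube 12 mm in diameter to 54 mm, shoulder 42 mm in diameter at 57-67 mm, barrel 32 mm in diameter at 67-130 mm (grip here), tail at 132 mm
- nozzle (a joint): How far the tube and coupler have been pushed into the barrel (the barrel slid down over the tube), in m: 0 fully out, 0.014 at the stop. Its spring pushes with 12 N at the start of the stroke and 16 N after 10 mm
- coupler_seat (a point): Centre of the seat inside the coupler, on the gun's axis, 11 mm from the mouth; moves with the coupler. When snapped on, it lies on the flat top of the nipple's head. Four spring jaws in the mouth (11 mm apart at rest) are spread by the head and close behind it; that takes about 6 N, so the coupler snaps on before the tube slides in
- lamp_foot: Bystander: turned brass lamp foot, 110 mm in diameter, 48 mm high, origin at the centre of its underside
- polish_tin: Bystander: round steel tin, 64 mm in diameter, 62 mm high, origin at the centre of its underside
- screwdriver: Bystander: screwdriver 190 mm long lying on the table, along its own x axis
Mind the look-alikes: they are no part of the job. Leave any blue look-alike of the gun alone.

How it is judged:
By the outcome, as a careful person would: the job done as asked, in the order asked, and still so for the second after the job is handed in, while the arm keeps its last pose, push and grip.
It also fails if it takes over 58 s, if anything falls off the work surface, if the arm or the gripper's body presses on something with over 40 N, if the wrist force passes 120 N, or if a joint passes its speed limit or range.

## Working session

There is one attempt and no reset: what is moved stays moved. The work goes in short steps, Python scripts to look and compute and a shell command to move; the robot and the scene stay as the last step left them, time stands still between calls to the robot, and variables do not carry over. Pictures are saved under pics/ and viewed, at most 10 in all, crops included, and the job is handed in when it is done.

```bash
ls; mkdir -p pics; cat > h.py <<'E'
import numpy as np,cv2
from rig import robot,vision,job
from scipy.spatial.transform import Rotation as R
def cam(n):
    o=robot.get_obs(); c=vision.camera(n)
    if n=='wrist':
        T=np.eye(4);T[:3,:3]=R.from_quat(o['tool_rot']).as_matrix();T[:3,3]=o['position'];M=T@np.array(c['hand_eye'])
    else: M=np.array(c['cam_to_world'])
    return c['frame'],np.array(c['K']),M
def proj(K,M,p):
    q=np.linalg.inv(M)@np.append(p,1);u=K@q[:3];return u[1]/u[2],u[0]/u[2]
def ray(K,M,rc):
    d=M[:3,:3]@np.linalg.solve(K,[rc[1],rc[0],1]);return M[:3,3],d/np.linalg.norm(d)
def atz(K,M,rc,z):
    o,d=ray(K,M,rc);return o+d*(z-o[2])/d[2]
def tri(rs):
    A=0;b=0
    for o,d in rs:
        P=np.eye(3)-np.outer(d,d);A=A+P;b=b+P@o
    return np.linalg.solve(A,b)
def save(n,f): cv2.imwrite('pics/'+n,f[:,:,::-1])
E
python3 - <<'E'
from h import *
for n in ['scene','top']:
    f,K,M=cam(n);save(n+'1.png',f);print(n,M[:3,3].round(3))
    for l in ['spindle','nipple','nipple_top','lever_grip','lever_hinge','block','gun','coupler_seat','lamp_foot','polish_tin','screwdriver']:
        print(l,[(np.round(d['point']).tolist(),round(d['conf'],2)) for d in vision.look_for(n,l)])
E
```

```text
pics
scene [ 0.92  -0.559  0.711]
spindle [([218.0, 334.0], 0.67)]
nipple [([140.0, 338.0], 0.46), ([195.0, 336.0], 0.43)]
nipple_top []
lever_grip [([173.0, 329.0], 0.55)]
lever_hinge [([176.0, 333.0], 0.39)]
block [([149.0, 341.0], 0.56)]
gun [([145.0, 375.0], 0.62), ([125.0, 339.0], 0.57)]
coupler_seat [([140.0, 339.0], 0.47), ([159.0, 372.0], 0.45)]
lamp_foot [([308.0, 188.0], 0.9), ([348.0, 285.0], 0.74)]
polish_tin [([174.0, 415.0], 0.86)]
screwdriver [([347.0, 287.0], 0.84)]
top [ 0.359 -0.02   1.209]
spindle [([205.0, 290.0], 0.75)]
nipple [([189.0, 298.0], 0.42)]
nipple_top [([186.0, 299.0], 0.62)]
lever_grip [([222.0, 258.0], 0.67), ([156.0, 195.0], 0.28)]
lever_hinge [([223.0, 256.0], 0.47)]
block [([258.0, 184.0], 0.98)]
gun [([203.0, 181.0], 0.94), ([248.0, 172.0], 0.75), ([222.0, 257.0], 0.49)]
coupler_seat [([211.0, 191.0], 0.56), ([188.0, 295.0], 0.38)]
lamp_foot [([260.0, 448.0], 0.63), ([205.0, 291.0], 0.24)]
polish_tin [([154.0, 191.0], 0.75)]
screwdriver [([172.0, 428.0], 0.65)]
```

View pics/scene1.png

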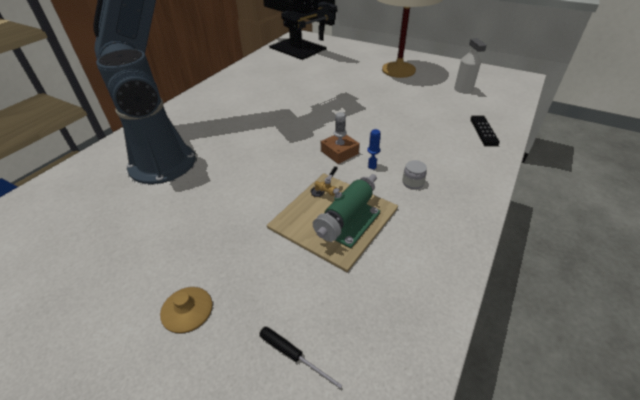

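View pics/top1.png

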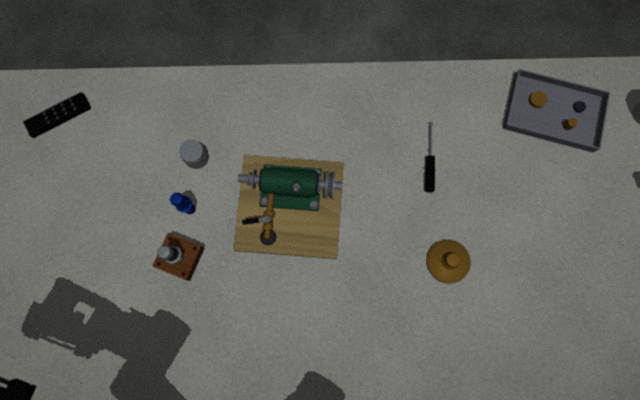

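The task's gun is the grey one in the block (top ~(252,170), scene ~(125,340)). The blue one standing free at top (203,182), scene (145,375) is the look-alike. The spindle's +x is away from the robot, the lever at top (220,257) points left (+y), and the nipple is at (187,298).

```bash
python3 -m handwheel --help 2>&1 | head -20; python3 - <<'E'
from h import *
f,K,M=cam('top');print(K.round(1).tolist(), M[:3,:3].round(3).tolist())
c=cv2.resize(f[140:300,130:370],None,fx=3.3,fy=3.3,interpolation=cv2.INTER_CUBIC);save('topcrop.png',c)
f2,K2,M2=cam('scene')
o=robot.get_obs();print(o['time'],o['tool_rot'],o['position'],o['ft_force'])
hs={}
for l,z in [('lever_grip',.08),('lever_hinge',.08),('block',.042),('gun',.12),('nipple_top',.128),('spindle',.08),('screwdriver',.02),('lamp_foot',.03),('polish_tin',.05)]:
    for d in vision.outline_of('top',l)[:2]:
        m=np.argwhere(d['mask']); 
        print(l,round(d['conf'],2),d['mask'].sum(),np.round(d['point']),m.min(0),m.max(0),atz(K,M,d['point'],z).round(3))
E
```

```text
invalid input: not JSON, or not a number
[[480.0, 0.0, 315.8], [0.0, 480.0, 202.9], [0.0, 0.0, 1.0]] [[-0.022, -0.979, 0.201], [-1.0, 0.022, -0.001], [-0.004, -0.201, -0.98]]
1.3 [ 1.76943883e-01  9.84220941e-01 -3.29855783e-05 -1.51329545e-05] [0.21766066 0.58584    0.23053074] [-0.05889509  0.20678401  0.54007715]
lever_grip 0.59 1486 [259. 446.] [239 427] [282 468] [ 0.45  -0.323  0.08 ]
lever_grip 0.47 173 [220. 258.] [215 241] [224 270] [0.552 0.119 0.08 ]
lever_hinge 0.66 137 [221. 257.] [216 242] [223 269] [0.55  0.121 0.08 ]
lever_hinge 0.16 1225 [260. 182.] [232 152] [279 204] [0.463 0.297 0.08 ]
block 0.97 1235 [260. 181.] [232 152] [279 204] [0.466 0.309 0.042]
gun 0.61 328 [206. 181.] [192 170] [213 194] [0.584 0.292 0.12 ]
nipple_top 0.39 119 [187. 297.] [180 289] [191 302] [0.621 0.022 0.128]
spindle 0.96 9954 [207. 290.] [154 232] [258 343] [0.583 0.041 0.08 ]
screwdriver 0.81 384 [169. 429.] [123 425] [191 434] [ 0.687 -0.312  0.02 ]
lamp_foot 0.76 1542 [260. 449.] [239 426] [282 469] [ 0.453 -0.344  0.03 ]
polish_tin 0.86 647 [153. 195.] [139 179] [167 207] [0.732 0.28  0.05 ]
```

View pics/topcrop.png

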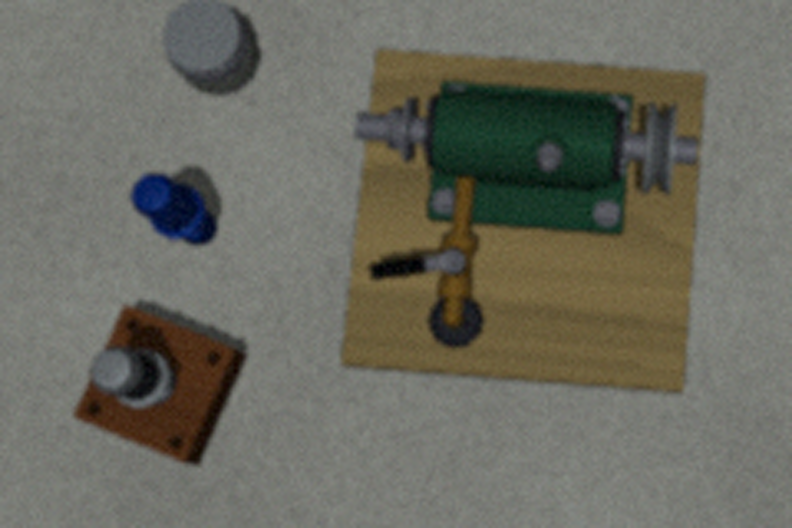

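The crop confirms it: the grey gun (tail at crop (118,372)) stands in the wooden block, the blue one is at (165,205). The board corners, nipple (549,155), stem (453,262) and lever end (373,270) are clear enough to measure.

```bash
python3 - <<'E'
from h import *
f,K,M=cam('top')
P=lambda x,y,z:atz(K,M,(140+y/3.3-.35,130+x/3.3-.35),z)
A,B,C,D=[P(*c,.015) for c in[(375,50),(705,72),(683,390),(343,365)]]
print('corners',A.round(3),B.round(3),C.round(3),D.round(3))
print([round(np.linalg.norm(u-v),3) for u,v in[(A,B),(B,C),(C,D),(D,A)]])
yv=(A-B)+(D-C);yaw=np.arctan2(-yv[0],yv[1]);xv=(A-D)+(B-C);print('yaw',yaw,np.arctan2(xv[1],xv[0]))
S=lambda p,o,a:None
yw=(yaw+np.arctan2(xv[1],xv[0]))/2
c=(A+B+C+D)/4; Rz=R.from_euler('z',yw).as_matrix(); o=c-Rz@[-.045,0,.015]
print('yaw',yw,'origin',o.round(4))
for n,p in [('hinge',P(453,262,.085)),('lev end',P(373,270,.08)),('nip',P(549,155,.128))]: print(n,p.round(4),'in spindle',(Rz.T@(p-o)).round(4))
bc=[P(*c,.042) for c in[(125,305),(245,348),(195,463),(75,415)]];print('block',np.mean(bc,0).round(4),[round(np.linalg.norm(bc[i]-bc[i-1]),3) for i in range(4)])
print('tail',P(118,372,.144).round(4))
ob=robot.get_obs();print(R.from_quat(ob['tool_rot']).as_matrix().round(3).tolist())
print(vision.camera('wrist')['hand_eye'],vision.camera('wrist')['K'])
E
```

```text
corners [0.736 0.165 0.015] [ 0.712 -0.094  0.015] [ 0.465 -0.069  0.015] [0.489 0.187 0.015]
[np.float64(0.26), np.float64(0.249), np.float64(0.257), np.float64(0.248)]
yaw -0.09374260964276622 -0.09423417802808576
yaw -0.09398839383542598 origin [ 0.6454  0.0429 -0.    ]
hinge [0.5539 0.0964 0.085 ] in spindle [-0.0962  0.0447  0.085 ]
lev end [0.5502 0.1547 0.08  ] in spindle [-0.1053  0.1024  0.08  ]
nip [0.621  0.0245 0.128 ] in spindle [-0.0225 -0.0206  0.128 ]
block [0.4763 0.3167 0.042 ] [np.float64(0.087), np.float64(0.096), np.float64(0.09), np.float64(0.096)]
tail [0.4736 0.3159 0.144 ]
[[-0.937, 0.348, -0.0], [0.348, 0.937, -0.0], [0.0, -0.0, -1.0]]
[[-3.06361614e-05 -9.56423781e-01 -2.91982107e-01  8.11800490e-02]
 [ 9.99999713e-01  1.91837910e-04 -7.33313742e-04 -6.58322580e-04]
 [ 7.57371938e-04 -2.91982046e-01  9.56423500e-01 -1.54271772e-01]
 [ 0.00000000e+00  0.00000000e+00  0.00000000e+00  1.00000000e+00]] [[340.12603834   0.         323.84213454]
 [  0.         340.12603834 203.87075975]
 [  0.           0.           1.        ]]
```

```bash
python3 -m handwheel '[[-0.05,-0.03,0,0],[-0.14,-0.09,0,0.015],[-0.25,-0.16,0,0.03],[-0.36,-0.23,0,0.045],[-0.47,-0.3,0,0.06],[-0.58,-0.37,0,0.075],[-0.68,-0.436,0,0.0917],[-0.75,-0.48,0,0.0917],[-0.78,-0.5,0,0.0917],[-0.78,-0.5,0,0.0917]]' 100 10
python3 - <<'E'
from h import *
o=robot.get_obs();Rm=R.from_quat(o['tool_rot']).as_matrix();t=np.array([.5517,.1414,.231])
print('rem',(Rm.T@(t-o['position'])/.3).round(3),'yang',np.degrees(np.arctan2(Rm[1,1],Rm[0,1])))
E
```

```text
time: 2.73
position: [0.3863, 0.3622, 0.2307]
tool_rot: [0.451, 0.893, 0.0, 0.0]
ft_force: [1.0, 0.9, -1.0]
grip_width: 0.0869
grip_force: 0.0
rem [-0.92   0.007 -0.001] yang 36.40225649095728
```

```bash
python3 -m handwheel '[[-0.05,0,0,0.01],[-0.14,0,0,0.03],[-0.26,0.001,0,0.045],[-0.39,0.002,0,0.06],[-0.52,0.003,0,0.075],[-0.65,0.005,0,0.091],[-0.77,0.006,0,0.091],[-0.86,0.007,0,0.091],[-0.92,0.007,0,0.091],[-0.92,0.007,0,0.091],[-0.92,0.007,0,0.091]]' 50 10
python3 - <<'E'
from h import *
f,K,M=cam('wrist');save('w1.png',f)
for l in ['lever_grip','lever_hinge','nipple_top']:
    for d in vision.look_for('wrist',l)[:2]: print(l,np.round(d['point']),round(d['conf'],2),atz(K,M,d['point'],.128 if 'nip' in l else .08).round(4))
for n,p in [('hinge',(.5545,.0965,.085)),('grip',(.5517,.1414,.085)),('end',(.551,.1564,.085)),('nip',(.6155,.0257,.1285))]: print(n,np.round(proj(K,M,p)))
E
```

```text
time: 3.65
position: [0.551, 0.1443, 0.2303]
tool_rot: [0.683, 0.73, 0.0, -0.001]
ft_force: [-0.7, 0.9, -0.2]
grip_width: 0.0437
grip_force: 0.0
lever_grip [211. 323.] 0.56 [0.55  0.124 0.08 ]
lever_hinge [213. 321.] 0.63 [0.5486 0.1226 0.08  ]
hinge [241. 325.]
grip [195. 326.]
end [179. 326.]
nip [337. 388.]
```

View pics/w1.png

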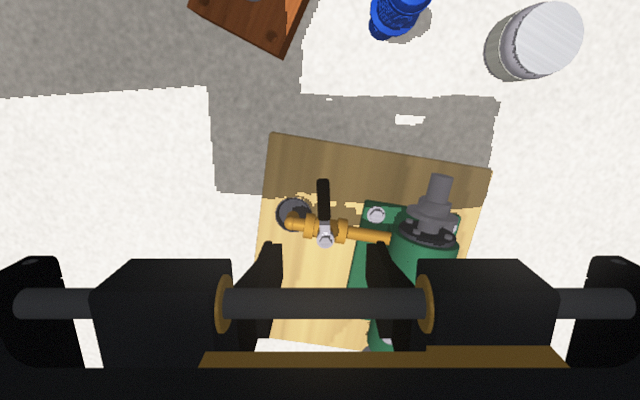

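```bash
python3 -m handwheel '[[-0.009,0,0.04,0],[-0.009,0,0.13,0],[-0.009,0,0.24,0],[-0.009,0,0.35,0],[-0.009,0,0.44,0],[-0.009,0,0.5,0],[-0.009,0,0.518,0],[-0.009,0,0.518,0]]' 40 10; python3 -m handwheel '[[0,0,0,0],[0,0,0,0],[0,0,0,0],[0,0,0,0],[0,0,0,0],[0,0,0,0]]' 0 6
python3 - <<'E'
from h import *
o=robot.get_obs();Rm=R.from_quat(o['tool_rot']).as_matrix();p=o['position'];h=np.array([.5545,.0965])
r=p[:2]-h;print(np.hypot(*r),np.degrees(np.arctan2(r[1],r[0])),o['q'].round(2) if hasattr(o['q'],'round') else o['q'])
for k in range(15):
    a=np.radians(min(84,6*k));c,s=np.cos(a),np.sin(a);d=np.array([[c,-s],[s,c]])@r-r
    v=Rm.T@np.append(d,0)/.3;print([round(v[0],3),round(v[1],3),0,round(-a/2/np.pi,4)],end=',')
E
```

```text
time: 4.52
position: [0.5497, 0.1416, 0.0738]
tool_rot: [0.683, 0.731, -0.001, -0.001]
ft_force: [-0.4, 0.0, -0.6]
grip_width: 0.0345
grip_force: 0.0
time: 5.02
position: [0.5515, 0.1409, 0.0762]
tool_rot: [0.683, 0.73, 0.001, 0.0]
ft_force: [-0.6, 0.2, 6.2]
grip_width: 0.0118
grip_force: 6.0
0.044479820401215384 93.84095069701307 [ 0.05  0.67  1.7   0.    0.77 -0.01]
[np.float64(0.0), np.float64(0.0), 0, np.float64(-0.0)],[np.float64(-0.001), np.float64(-0.015), 0, np.float64(-0.0167)],[np.float64(-0.003), np.float64(-0.031), 0, np.float64(-0.0333)],[np.float64(-0.007), np.float64(-0.046), 0, np.float64(-0.05)],[np.float64(-0.013), np.float64(-0.06), 0, np.float64(-0.0667)],[np.float64(-0.02), np.float64(-0.074), 0, np.float64(-0.0833)],[np.float64(-0.028), np.float64(-0.087), 0, np.float64(-0.1)],[np.float64(-0.038), np.float64(-0.099), 0, np.float64(-0.1167)],[np.float64(-0.049), np.float64(-0.11), 0, np.float64(-0.1333)],[np.float64(-0.061), np.float64(-0.12), 0, np.float64(-0.15)],[np.float64(-0.074), np.float64(-0.128), 0, np.float64(-0.1667)],[np.float64(-0.088), np.float64(-0.135), 0, np.float64(-0.1833)],[np.float64(-0.102), np.float64(-0.141), 0, np.float64(-0.2)],[np.float64(-0.117), np.float64(-0.145), 0, np.float64(-0.2167)],[np.float64(-0.133), np.float64(-0.147), 0, np.float64(-0.2333)],
```

```bash
python3 -m handwheel '[[-0.001,-0.015,0,-0.0167],[-0.003,-0.031,0,-0.0333],[-0.007,-0.046,0,-0.05],[-0.013,-0.06,0,-0.0667],[-0.02,-0.074,0,-0.0833],[-0.028,-0.087,0,-0.1],[-0.038,-0.099,0,-0.1167],[-0.049,-0.11,0,-0.1333],[-0.061,-0.12,0,-0.15],[-0.074,-0.128,0,-0.1667],[-0.088,-0.135,0,-0.1833],[-0.102,-0.141,0,-0.2],[-0.117,-0.145,0,-0.2167],[-0.128,-0.146,0,-0.228],[-0.133,-0.147,0,-0.2333],[-0.133,-0.147,0,-0.2333],[-0.133,-0.147,0,-0.2333],[-0.133,-0.147,0,-0.2333]]' 0 6
python3 - <<'E'
from h import *
o=robot.get_obs();Rm=R.from_quat(o['tool_rot']).as_matrix();p=o['position'];h=np.array([.5545,.0965])
r=p[:2]-h;print(np.hypot(*r),np.degrees(np.arctan2(r[1],r[0])),'yang',np.degrees(np.arctan2(Rm[1,1],Rm[0,1])),o['moment'])
E
```

```text
time: 6.52
position: [0.5112, 0.1005, 0.0761]
tool_rot: [0.021, 1.0, 0.002, 0.002]
ft_force: [0.7, 11.5, 4.1]
grip_width: 0.0127
grip_force: 6.0
0.043484253239056546 174.67031174273336 yang 87.62916843412157 [ 1.92946959 -0.10066491 -0.08844326]
```

```bash
python3 -m handwheel '[[0,0,0,0],[0,0,0,0],[0,0,-0.05,0],[0,0,-0.16,0],[0,0,-0.28,0],[0,0,-0.4,0],[0,0,-0.5,0],[0.02,0.06,-0.55,0.0089],[0.04,0.16,-0.55,0.0089],[0.06,0.28,-0.55,0.0089],[0.08,0.4,-0.55,0.0089],[0.11,0.52,-0.55,0.0089],[0.13,0.62,-0.55,0.0089],[0.145,0.69,-0.55,0.0089],[0.15,0.715,-0.55,0.0089],[0.15,0.715,-0.55,0.0089],[0.15,0.715,-0.55,0.0089]]' 80 6
python3 - <<'E'
from h import *
f,K,M=cam('wrist')
o=robot.get_obs();Rm=R.from_quat(o['tool_rot']).as_matrix();print('yang',np.degrees(np.arctan2(Rm[1,1],Rm[0,1])))
for d in vision.outline_of('wrist','gun')[:2]:
    m=np.argwhere(d['mask']);print('gun',d['point'],d['conf'],m.min(0),m.max(0))
for z in (.144,.079): print(proj(K,M,(.475,.3165,z)))
ft,Kt,Mt=cam('top')
a=cv2.resize(f,(480,300));b=cv2.resize(ft[160:260,225:345],(360,300),interpolation=cv2.INTER_CUBIC)
save('w2.png',np.hstack([cv2.resize(f,(440,275)),cv2.resize(b,(330,275))]))
E
```

```text
time: 7.93
position: [0.473, 0.3132, 0.2399]
tool_rot: [0.047, 0.999, -0.001, -0.0]
ft_force: [0.5, -0.3, -0.0]
grip_width: 0.0698
grip_force: 0.0
yang 84.58779571097982
gun [324.9, 326.5] 0.59 [259 307] [346 341]
gun [197.1, 331.5] 0.57 [167 310] [226 353]
(np.float64(212.17517268412095), np.float64(329.34658481105805))
(np.float64(190.79440561784364), np.float64(328.4465383725283))
```

View pics/w2.png

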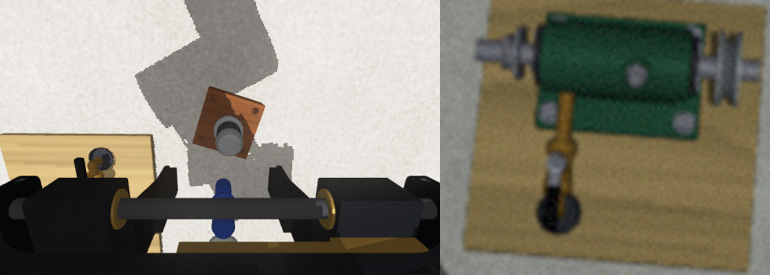

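The lever now lies in line with the pipe. I'll zoom in on the gun's tail for an accurate grasp.

```bash
python3 - <<'E'
from h import *
f,K,M=cam('wrist')
c=f[140:260,270:400].copy()
c=cv2.resize(c,None,fx=5,fy=5,interpolation=cv2.INTER_CUBIC)
for z,r,co in((.142,.016,(255,0,0)),(.079,.021,(0,255,0)),(.042,.0155,(255,255,0))):
    pts=[];
    for t in np.linspace(0,6.28,40):
        q=proj(K,M,(.475+r*np.cos(t),.3165+r*np.sin(t),z));pts.append([(q[1]-270+.5)*5,(q[0]-140+.5)*5])
    cv2.polylines(c,[np.int32(pts)],False,co,1)
save('w3.png',c)
E
```

```text
(no output)
```

View pics/w3.png

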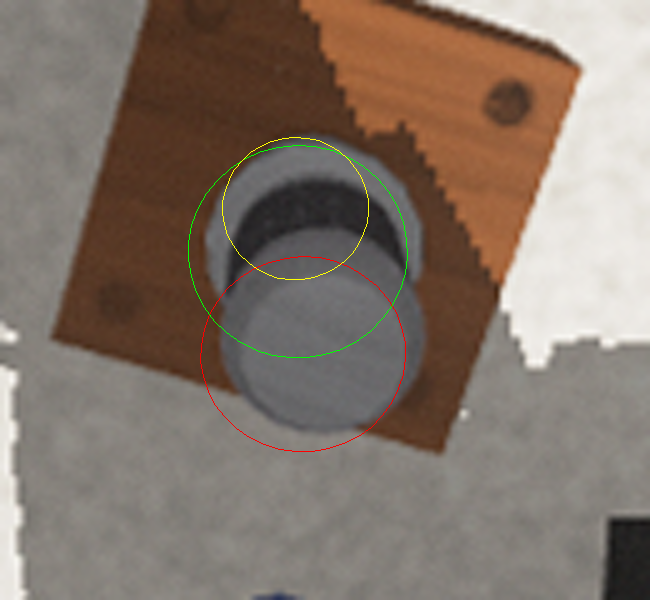

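```bash
python3 - <<'E'
from h import *
f,K,M=cam('wrist');o=robot.get_obs();Rm=R.from_quat(o['tool_rot']).as_matrix()
t=atz(K,M,(205.5,333.9),.144);s=atz(K,M,(140+240/5-.5,270+314/5-.5),.079);print(t.round(4),s.round(4))
g=np.array([*(.7*t+.3*s)[:2],.101]);print(g,(Rm.T@(g-o['position'])/.3).round(4))
E
```

```text
[0.4705 0.3199 0.144 ] [0.4727 0.3199 0.079 ]
[0.47113618 0.3199118  0.101     ] [0.0101 0.0236 0.4639]
```

```bash
python3 -m handwheel '[[0.007,0.021,0,0],[0.007,0.021,0.05,0],[0.007,0.021,0.15,0],[0.007,0.021,0.26,0],[0.007,0.021,0.36,0],[0.007,0.021,0.43,0],[0.007,0.021,0.464,0],[0.007,0.021,0.464,0],[0.007,0.021,0.464,0]]' 80 15; python3 -m handwheel '[[0,0,0,0],[0,0,0,0],[0,0,0,0],[0,0,0,0],[0,0,0,0],[0,0,0,0],[0,0,0,0],[0,0,0,0]]' 0 15
```

```text
time: 8.93
position: [0.4719, 0.3206, 0.1011]
tool_rot: [0.047, 0.999, 0.0, 0.0]
ft_force: [-0.4, 0.2, 0.5]
grip_width: 0.0695
grip_force: 0.0
time: 9.6
position: [0.4716, 0.3207, 0.1012]
tool_rot: [0.047, 0.999, 0.0, 0.0]
ft_force: [0.1, 0.6, 1.5]
grip_width: 0.0316
grip_force: 15.0
```

```bash
python3 -m handwheel '[[0,0,0,0],[0,0,-0.02,0],[0,0,-0.05,0],[0,0,-0.0767,0],[0,0,-0.0767,0],[0.02,0,-0.0775,0],[0.04,0,-0.0785,0],[0.062,0,-0.079,0],[0.082,0,-0.0787,0],[0.102,0,-0.076,0],[0.122,0,-0.0717,0],[0.142,0,-0.066,0],[0.161,0,-0.0593,0],[0.1667,0,-0.0573,0],[0.1667,0,-0.0573,0],[0.1667,0,-0.0573,0]]' 0 30
python3 - <<'E'
from h import *
f,K,M=cam('wrist');g,K2,M2=cam('scene')
save('w4.png',np.hstack([cv2.resize(f,(480,300)),cv2.resize(g[90:180,310:406],(320,300),interpolation=cv2.INTER_CUBIC)]))
E
```

```text
time: 10.93
position: [0.4211, 0.3251, 0.1178]
tool_rot: [0.047, 0.999, -0.0, -0.001]
ft_force: [0.4, -0.3, -1.8]
grip_width: 0.0312
grip_force: 30.1
```

View pics/w4.png

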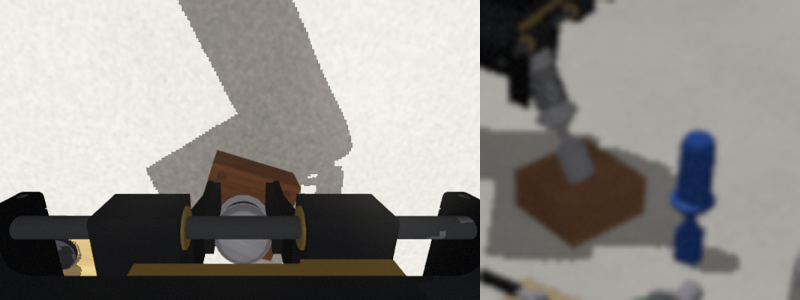

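The gun pivoted in the grip against the bore's rim. In the scene crop it leans about 30 degrees towards the robot. Next I lift it out along its axis and look at the nipple from a pose beside the approach line.

```bash
python3 -m handwheel '[[0,0,0,0],[0.02,0,-0.035,0],[0.05,0,-0.087,0],[0.08,0,-0.139,0],[0.1,0,-0.19,0],[0.1,0,-0.26,0],[0.1,0,-0.34,0],[0.08,-0.03,-0.42,0],[0.02,-0.1,-0.458,0],[-0.05,-0.19,-0.458,0],[-0.13,-0.28,-0.458,0],[-0.21,-0.37,-0.458,0],[-0.29,-0.46,-0.458,0],[-0.36,-0.55,-0.458,0],[-0.42,-0.64,-0.458,0],[-0.46,-0.7,-0.458,0],[-0.475,-0.733,-0.458,0],[-0.475,-0.733,-0.458,0],[-0.475,-0.733,-0.458,0],[-0.475,-0.733,-0.458,0]]' 0 60
python3 - <<'E'
from h import *
f,K,M=cam('wrist');save('w5.png',f)
on=np.array([.6435,.0230,.08]);n=np.array([-.4978,.0469,.866])
print('pred nip head/hex',proj(K,M,on+n*.056),proj(K,M,on+n*.042))
g=robot.get_obs();Rm=R.from_quat(g['tool_rot']).as_matrix();G=g['position']+Rm@[0,0,-.011]
for a in(28,30,32):
  u=Rm@[np.sin(np.radians(a)),0,-np.cos(np.radians(a))];print(a,[np.round(proj(K,M,G+u*s),1) for s in(.032,-.033,-.1)])
for l in ['nipple','nipple_top','gun']: print(l,[(np.round(d['point']),round(d['conf'],2)) for d in vision.look_for('wrist',l)])
E
```

```text
time: 12.7
position: [0.5412, 0.0942, 0.2553]
tool_rot: [0.046, 0.999, 0.0, -0.001]
ft_force: [-0.3, 0.1, -3.6]
grip_width: 0.0307
grip_force: 60.1
pred nip head/hex (np.float64(282.7017688541212), np.float64(258.34541067098843)) (np.float64(282.7418957183373), np.float64(261.0478244920469))
28 [array([282.9, 325.7]), array([278.8, 325.2]), array([276.7, 324.9])]
30 [array([279.9, 325.7]), array([280.9, 325.2]), array([281.4, 324.9])]
32 [array([276.9, 325.7]), array([283. , 325.2]), array([286.1, 324.9])]
nipple [(array([169., 327.]), 0.37)]
nipple_top [(array([268., 257.]), 0.49)]
gun [(array([225., 534.]), 0.95), (array([324., 323.]), 0.57)]
```

View pics/w5.png

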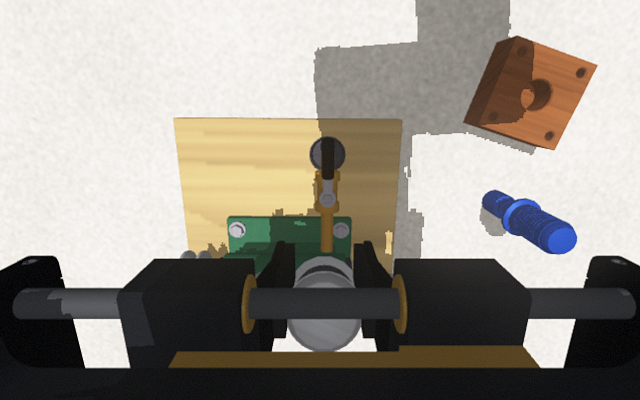

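```bash
cat >> h.py <<'E'
CY=[(0,30,14.5),(30,54,6),(54,57,12),(57,67,21),(67,130,16),(130,132,14)]
def pose(a,x0,L,o,z0=0):
    Rm=R.from_quat(o['tool_rot']).as_matrix();u=Rm@[np.sin(a),0,-np.cos(a)];e=Rm@[np.cos(a),0,np.sin(a)]
    G=o['position']+Rm@[x0,0,-.011];return G-u*L,u,e,Rm[:,1]
def sil(K,M,mouth,u,e,f,only=None):
    im=np.zeros((400,640),np.uint8);t=np.linspace(0,2*np.pi,24)
    for z0,z1,r in (CY if only is None else only):
        p=np.vstack([mouth+u*z/1e3+r/1e3*(np.outer(np.cos(t),e)+np.outer(np.sin(t),f)) for z in(z0,z1)])
        q=(p-M[:3,3])@M[:3,:3]@K.T;q=q[:,:2]/q[:,2:]
        cv2.fillConvexPoly(im,cv2.convexHull(np.int32(np.round(q*16))),1,shift=4)
    return im.astype(bool)
E
python3 - <<'E'
from h import *
from scipy.optimize import differential_evolution as DE
o=robot.get_obs();V=[]
for n in('scene','top'):
    f,K,M=cam(n)
    pm=np.array(proj(K,M,o['position']))
    ds=vision.outline_of(n,'gun');ds.sort(key=lambda d:np.hypot(*(np.array(d['point'])-pm)))
    d=ds[0];print(n,pm,d['point'],d['conf'],d['mask'].sum());V.append((f,K,M,d['mask']))
f,K,M,m=V[0]
for L in(.1,):
  for a in(5,10,15,20,25,30,35):
    s=sil(K,M,*pose(np.radians(a),0,L,o)); print(a,round((s&m).sum()/ m.sum(),2),s.sum(),'mouth',np.round(proj(K,M,pose(np.radians(a),0,L,o)[0])))
r,c=map(int,proj(K,M,o['position']));r0=r-40;c0=c-60
A=f[r0:r0+100,c0:c0+120].copy();B=A.copy()
mm=m[r0:r0+100,c0:c0+120];B[mm]=B[mm]//2+np.array([120,0,0],np.uint8)
big=lambda x:cv2.resize(x,(400,333),interpolation=cv2.INTER_CUBIC)
f5,K5,M5=cam('wrist');w=cv2.resize(f5[230:370,264:384],(285,333),interpolation=cv2.INTER_CUBIC)
save('s6.png',np.vstack([np.hstack([big(A),big(B)]) ,]) if 0 else np.hstack([big(A),w]));print(r0,c0)
E
```

```text
scene [121.52801094 321.43670906] [132.2, 330.4] 0.75 606
top [210.48793593 259.30962699] [200.6, 174.0] 0.5 126
5 0.39 771 mouth [154. 325.]
10 0.44 775 mouth [154. 328.]
15 0.52 781 mouth [155. 331.]
20 0.62 795 mouth [155. 333.]
25 0.71 795 mouth [155. 336.]
30 0.79 795 mouth [155. 339.]
35 0.82 793 mouth [154. 341.]
81 261
```

View pics/s6.png

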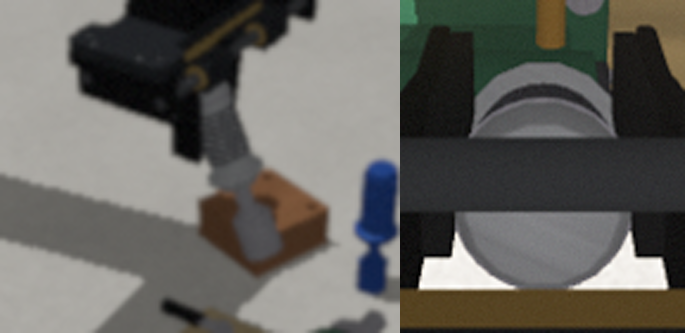

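```bash
cat > fit.py <<'E'
from h import *
from scipy.optimize import differential_evolution as DE
def wfeat(K,M,mouth,u,e,f):
    t=np.linspace(0,2*np.pi,181)
    def ring(z,r):
        p=mouth+u*z/1e3+r/1e3*(np.outer(np.cos(t),e)+np.outer(np.sin(t),f));q=(p-M[:3,3])@M[:3,:3]@K.T;return q[:,:2]/q[:,2:]
    T=np.vstack([ring(130,16)]);S=ring(67,21)
    return np.array([T[:,1].max(),(T[:,0].max()-T[:,0].min())/2,S[:,1].min()])
def fit(obs,w=True):
    o=robot.get_obs();f,K,M=cam('scene');fw,Kw,Mw=cam('wrist')
    f,K,M=cam('scene');pm=np.array(proj(K,M,o['position']))
    ds=vision.outline_of('scene','gun');d=min(ds,key=lambda d:np.hypot(*(np.array(d['point'])-pm)));m=d['mask'];rows=np.argwhere(m)[:,0].min()
    def cost(p,det=False):
        P=pose(p[0],p[1],p[2],o);s=sil(K,M,*P);s[:rows]=0
        iou=(s&m).sum()/(s|m).sum();we=(wfeat(Kw,Mw,*P)-obs)
        if det:return iou,we
        return (1-iou)*10+(0.05*np.sum((we/2)**2) if w else 0)
    r=DE(cost,[(.3,.65),(-.014,.014),(.08,.125)],maxiter=60,popsize=12,seed=1,tol=1e-6)
    P=pose(*r.x,o);print('tilt',np.degrees(r.x[0]),'x0,L mm',r.x[1:]*1e3,'iou,we',cost(r.x,True),'mouth',P[0].round(4))
    return r.x,P
if __name__=='__main__':
    fit([351,37.,256]);fit([351,37.,256],False)
E
python3 fit.py
```

```text
tilt 26.58407298715389 x0,L mm [-10.89335273  98.26796128] iou,we (np.float64(0.8012738853503185), array([1.63819531, 4.04147047, 0.86063026])) mouth [0.5975 0.0881 0.1787]
tilt 25.252579808754742 x0,L mm [-12.9440741   95.98163758] iou,we (np.float64(0.8201342281879195), array([9.65277616, 4.58627608, 2.85648296])) mouth [0.5966 0.0878 0.1797]
```

```bash
python3 - <<'E'
from h import *
n=np.array([-.4978,.0469,.866]);on=np.array([.6435,.0230,.08]);f=np.array([.094,.9956,0]);f-=n*(f@n);f/=np.linalg.norm(f);e=np.cross(f,n)
NC=[(36,42,10),(42,50,5),(50,54,8),(54,56,5.5)]
for nm in('top','scene'):
    _,K,M=cam(nm);im=cv2.imread('pics/%s1.png'%nm).astype(int)
    s0=sil(K,M,on,n,e,f,NC);p=np.argwhere(s0);r0,c0=p.min(0)-7;r1,c1=p.max(0)+8
    w=im[r0:r1,c0:c1];green=(w[...,1]-np.maximum(w[...,0],w[...,2]))
    print(nm,proj(K,M,on+n*.053),r0,c0)
    gm=(green<10)
    for r in range(gm.shape[0]): print(''.join('#*'[int(s0[r0+r,c0+c])] if gm[r,c] else '.+'[int(s0[r0+r,c0+c])] for c in range(gm.shape[1])))
E
```

```text
top (np.float64(188.48709272034057), np.float64(295.64416002968017)) 175 285
.......................
........#...#..........
.......................
...........#......#....
.......................
................#......
.......................
..........**...........
........+*****+........
........*******.#......
.......*********.......
.......+********.......
.......********+.......
....#..*********.......
.#....#*********..#....
.....#.+*******#..#....
..#.....+******........
.##.#....+***..........
#..#..###..#..#........
#.#.#.##.###...#..#.#..
#.###...#.##########.##
.#.....#..###.#.###.###
..................###..
.......................
.......................
scene (np.float64(189.97942688664517), np.float64(335.4981162173289)) 181 325
#########################
#########################
#########################
#########################
#########################
########################.
#######################..
##########****########...
########*******######....
########*******#####.....
#######*******#####......
########*********#.......
########*********+.......
#########********+.......
#########********+.......
#########********........
#########*******.........
#########.++*+...........
##########...............
#########................
#########................
########.................
#######..................
######...................
#####....................
```

```bash
python3 -m handwheel '[[0,-0.03,0,0],[0,-0.09,0,0],[-0.01,-0.15,0,0],[-0.03,-0.19,0.02,0],[-0.04,-0.201,0.06,0],[-0.055,-0.201,0.1,0],[-0.064,-0.201,0.139,0],[-0.064,-0.201,0.139,0],[-0.064,-0.201,0.139,0]]' 0 60
python3 - <<'E'
from fit import *
_,P=fit([351,37.,256]);
n=np.array([-.4978,.0469,.866]);on=np.array([.6435,.0230,.08])
f,K,M=cam('scene');m,u=P[0],P[1]
r,c=map(int,proj(K,M,on+n*.066))
S=8;r0,c0=r-50,c-50;im=cv2.resize(f[r0:r0+75,c0:c0+100],None,fx=S,fy=S,interpolation=cv2.INTER_CUBIC)
def L(a,b,col):
    q=[proj(K,M,x) for x in(a,b)];cv2.line(im,*[(int((v[1]-c0+.5)*S),int((v[0]-r0+.5)*S)) for v in q],col,1)
L(on+n*.036,on+n*.16,(255,0,0));L(m,m+u*.1,(255,255,0))
save('s7.png',im)
E
```

```text
time: 14.4
position: [0.5557, 0.0315, 0.2124]
tool_rot: [0.047, 0.999, 0.0, -0.002]
ft_force: [1.1, 0.3, -4.1]
grip_width: 0.0306
grip_force: 60.1
tilt 26.242475174951206 x0,L mm [-11.23757481  96.46651923] iou,we (np.float64(0.768), array([ 1.67865416,  4.35143018, -0.41653441])) mouth [0.6091 0.0265 0.1367]
```

View pics/s7.png

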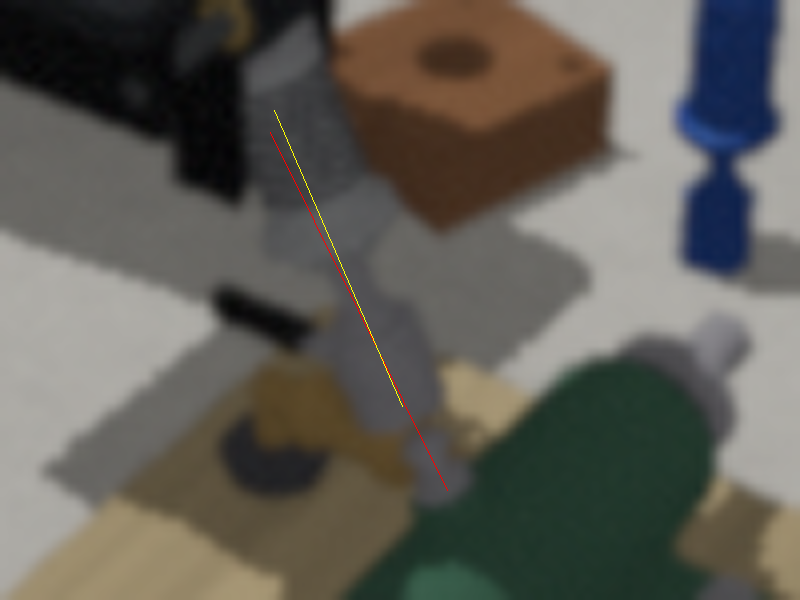

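The mouth (~(408,410) in the crop) sits on the nipple's axis line, and the head is at ~(432,450). The gun leans about 25 degrees instead of 30, so I'll engage the mouth lightly, pivot the rest about it, then press.

```bash
python3 -m handwheel '[[-0.004,0,0.007,0],[-0.008,0,0.014,0],[-0.012,0,0.021,0],[-0.015,0,0.026,0],[-0.017,0,0.03,0],[-0.02,0,0.0346,0],[-0.02,0,0.0346,0]]' 0 25; python3 -m handwheel '[[-0.002,0,0.0035,0],[-0.004,0,0.007,0],[-0.004,0,0.007,0]]' 0 25
```

```text
time: 15.23
position: [0.5617, 0.0306, 0.2048]
tool_rot: [0.047, 0.999, -0.0, -0.001]
ft_force: [-5.2, -0.2, 7.6]
grip_width: 0.0311
grip_force: 25.0
time: 15.48
position: [0.5626, 0.0305, 0.2029]
tool_rot: [0.047, 0.999, -0.0, -0.001]
ft_force: [-5.0, 0.1, 8.5]
grip_width: 0.0314
grip_force: 25.0
```

```bash
python3 -m handwheel '[[0.005,0,0.002,0],[0.01,0,0.005,0],[0.016,0,0.008,0],[0.021,0,0.011,0],[0.026,0,0.013,0],[0.026,0,0.013,0],[0.026,0,0.013,0]]' 0 20
python3 - <<'E'
from fit import *
fit([351,37.,256],False);_=0
f,K,M=cam('wrist')
g=cv2.cvtColor(f,cv2.COLOR_RGB2GRAY);print(g[235:290:2,324].tolist());print(g[318:360:2,324].tolist())
E
```

```text
time: 16.07
position: [0.5556, 0.0312, 0.1995]
tool_rot: [0.047, 0.999, -0.0, 0.0]
ft_force: [-5.1, 0.1, 8.9]
grip_width: 0.0313
grip_force: 20.0
tilt 25.775199154921154 x0,L mm [-13.91193104  92.43544858] iou,we (np.float64(0.781292984869326), array([13.83790898,  5.61065776,  4.85533054])) mouth [0.6095 0.0261 0.1273]
[61, 61, 61, 55, 62, 50, 50, 51, 50, 52, 52, 49, 96, 117, 116, 115, 74, 33, 103, 89, 90, 91, 92, 98, 121, 121, 97, 38]
[55, 129, 126, 130, 129, 130, 127, 128, 127, 125, 121, 118, 116, 119, 117, 113, 94, 71, 68, 72, 69]
```

```bash
python3 - <<'E'
from h import *
a=cv2.imread('pics/w5.png')[:,:,::-1].copy();b,K,M=cam('wrist')
for f in(a,b):
    g=cv2.cvtColor(f,cv2.COLOR_RGB2GRAY).astype(int);print([(r,int(g[r,320:329].mean())) for r in list(range(250,290))])
    print([(r,int(g[r,320:329].mean())) for r in list(range(318,358,2))])
    for r in(322,334,342): print(r,''.join('%4d'%v for v in g[r,284:366:2]))
E
```

```text
[(250, 81), (251, 79), (252, 63), (253, 49), (254, 45), (255, 43), (256, 86), (257, 113), (258, 116), (259, 117), (260, 115), (261, 115), (262, 114), (263, 115), (264, 112), (265, 69), (266, 39), (267, 40), (268, 42), (269, 41), (270, 50), (271, 98), (272, 111), (273, 94), (274, 85), (275, 87), (276, 89), (277, 90), (278, 91), (279, 91), (280, 91), (281, 95), (282, 105), (283, 119), (284, 122), (285, 122), (286, 124), (287, 97), (288, 52), (289, 37)]
[(318, 53), (320, 129), (322, 125), (324, 128), (326, 128), (328, 125), (330, 125), (332, 125), (334, 125), (336, 125), (338, 121), (340, 117), (342, 116), (344, 116), (346, 117), (348, 114), (350, 97), (352, 72), (354, 68), (356, 68)]
322   23  16  94  90 116 122 122 123 126 125 123 124 125 125 128 126 132 131 129 128 126 125 124 127 126 127 125 122 122 125 120 120 122 121 119 121 107  94  95  18  25
334   21 199 236 240  89  92 103 119 115 119 115 114 113 119 119 120 123 124 128 122 127 126 124 123 125 124 122 122 122 125 124 123 123 119 101  91 118 237 242 169  26
342  244 243 241 238 240 240 241 178  90  94 106 116 117 116 117 119 11
[... 595 characters left out ...]
129), (326, 129), (328, 127), (330, 127), (332, 126), (334, 127), (336, 124), (338, 121), (340, 118), (342, 117), (344, 118), (346, 118), (348, 114), (350, 94), (352, 70), (354, 69), (356, 69)]
322   22  94  91  94 113 121 123 125 125 127 126 126 121 128 125 128 129 131 134 129 129 127 124 127 124 125 123 124 124 125 123 121 122 119 120 122 107  96  92  67  22
334    6 241 240 243  93  90 103 116 118 118 119 119 119 117 120 118 124 123 126 126 129 129 128 127 127 124 125 122 123 126 125 126 123 120 101  94  99 236 236 241  12
342  243 242 241 239 239 242 241 145  92  96 104 119 115 118 119 118 121 119 119 119 117 116 115 115 119 122 122 125 123 125 109  96  94 170 237 239 240 240 242 240 239
```

```bash
python3 -m handwheel '[[0.008,0,-0.015,0],[0.0167,0,-0.029,0],[0.01,0,-0.033,0],[0.004,0,-0.036,0],[0.004,0,-0.036,0],[0.004,0,-0.036,0]]' 0 60
cat > meas.py <<'E'
from fit import *
def run():
    # wrist: tail circle (row 311) and shoulder top -> features; scene: shift-match of mask
    w,K,M=cam('wrist');g=cv2.cvtColor(w,cv2.COLOR_RGB2GRAY).astype(int)
    col=g[250:270,320:329].mean(1);st=250+np.argmax(np.diff(col))+1
    print('shoulder top',st)
    obs=np.array([351,39.,st]);x,P=fit(obs)
    n=np.array([-.4978,.0469,.866]);on=np.array([.6435,.0230,.08]);v=P[0]-on;d=v@n;r=v-d*n
    e=np.array([.8622,-.0813,.5]);y=np.array([.0938,.9956,0])
    print('d %.1f mm, off e %.1f y %.1f'%(d*1e3,r@e*1e3,r@y*1e3))
if __name__=='__main__': run()
E
python3 meas.py
```

```text
time: 16.87
position: [0.5549, 0.0311, 0.2078]
tool_rot: [0.047, 0.999, 0.0, -0.0]
ft_force: [0.5, -0.1, -4.4]
grip_width: 0.0306
grip_force: 60.2
shoulder top 256
tilt 27.272678665559262 x0,L mm [-9.84529659 96.29100895] iou,we (np.float64(0.7554347826086957), array([-0.07287135,  2.70020572, -0.01453988])) mouth [0.6083 0.0261 0.1331]
d 63.6 mm, off e -4.1 y -0.2
```

The coupler met the head but did not snap at this tilt, and the pivot against it was only elastic. The bore's rim can take more force, so I'll add the missing tilt there.

```bash
python3 -m handwheel '[[0.01,0,-0.05,0],[0.02,0,-0.12,0],[0.03,0.05,-0.15,0],[0.07,0.12,-0.15,0],[0.13,0.22,-0.15,0],[0.19,0.33,-0.15,0],[0.25,0.44,-0.15,0],[0.31,0.55,-0.15,0],[0.37,0.66,-0.15,0],[0.43,0.77,-0.15,0],[0.48,0.87,-0.12,0],[0.51,0.934,-0.05,0],[0.51,0.934,0.05,0],[0.51,0.934,0.14,0],[0.51,0.934,0.2,0],[0.51,0.934,0.25,0],[0.51,0.934,0.285,0],[0.51,0.934,0.3,0],[0.51,0.934,0.3,0]]' 0 60; python3 -m handwheel '[[0.01,0,0,0],[0.027,0,0,0],[0.037,0,0.003,0],[0.047,0,0.006,0],[0.057,0,0.01,0],[0.067,0,0.014,0],[0.067,0,0.014,0],[0.067,0,0.014,0]]' 0 20
```

```text
time: 18.7
position: [0.4282, 0.3245, 0.118]
tool_rot: [0.047, 0.999, -0.0, -0.001]
ft_force: [-0.1, -0.4, -4.8]
grip_width: 0.0304
grip_force: 60.2
time: 19.37
position: [0.4086, 0.3266, 0.1142]
tool_rot: [0.047, 0.999, 0.0, 0.0]
ft_force: [1.5, 0.3, -2.6]
grip_width: 0.0312
grip_force: 20.0
```

```bash
cat > tilt.py <<'E'
from h import *
def T():
    f,K,M=cam('wrist');g=cv2.cvtColor(f,cv2.COLOR_RGB2GRAY).astype(int)
    print('cols',[(r,int(g[r,320:329].mean())) for r in range(246,290,1)])
    for r in(322,334,342): print(r,''.join('%4d'%v for v in g[r,284:366:2]))
T()
E
python3 tilt.py
```

```text
cols [(246, 56), (247, 59), (248, 63), (249, 63), (250, 64), (251, 63), (252, 62), (253, 61), (254, 61), (255, 59), (256, 59), (257, 59), (258, 60), (259, 60), (260, 60), (261, 60), (262, 61), (263, 60), (264, 59), (265, 56), (266, 56), (267, 56), (268, 57), (269, 56), (270, 66), (271, 95), (272, 105), (273, 89), (274, 80), (275, 82), (276, 83), (277, 84), (278, 83), (279, 93), (280, 106), (281, 109), (282, 108), (283, 109), (284, 108), (285, 109), (286, 113), (287, 88), (288, 48), (289, 35)]
322   19  83  83  83  95 110 114 116 116 117 120 118 115 118 116 120 118 118 120 120 120 122 120 116 114 113 115 115 116 115 112 116 113 112 111 110  94  89  89  56  16
334   19  58  58  81  88  85  87  99 112 114 115 110 113 112 112 112 114 118 116 119 121 121 122 125 122 119 117 117 119 114 115 118 116 104  97  94  91  78  60  60  19
342   48  50  55  56  60  55  88 101  89  95  91  99 110 116 118 117 118 116 115 115 114 114 114 113 113 115 116 116 112 103  96  93  91 103  73  53  59  61  59  60  62
```

```bash
python3 -m handwheel '[[0.02,0,-0.035,0],[0.04,0,-0.08,0],[0.06,0,-0.139,0],[0.07,0,-0.19,0],[0.07,0,-0.26,0],[0.06,0,-0.34,0],[0.04,-0.03,-0.42,0],[-0.02,-0.1,-0.47,0],[-0.08,-0.19,-0.47,0],[-0.16,-0.28,-0.47,0],[-0.24,-0.37,-0.47,0],[-0.32,-0.46,-0.47,0],[-0.39,-0.55,-0.47,0],[-0.45,-0.64,-0.47,0],[-0.49,-0.7,-0.47,0],[-0.513,-0.729,-0.47,0],[-0.513,-0.729,-0.47,0],[-0.513,-0.729,-0.47,0]]' 0 60
cat > m2.py <<'E'
from h import *
from scipy.optimize import differential_evolution as DE
n=np.array([-.4978,.0469,.866]);on=np.array([.6435,.0230,.08])
def run(tail=(311,40.)):
    o=robot.get_obs();fw,Kw,Mw=cam('wrist');f,K,M=cam('scene');pm=np.array(proj(K,M,o['position']))
    m=min(vision.outline_of('scene','gun'),key=lambda d:np.hypot(*(np.array(d['point'])-pm)))['mask'];top=np.argwhere(m)[:,0].min()+3
    m=m.copy();m[:top]=0
    def cost(p,wt=1,det=0):
        P=pose(p[0],p[1],p[2],o);s=sil(K,M,*P);s[:top]=0;iou=(s&m).sum()/(s|m).sum()
        r=proj(Kw,Mw,P[0]+P[1]*.131)[0]-tail[0]
        return (iou,r) if det else (1-iou)*10+wt*.02*r*r
    for wt in(1,0):
        q=DE(cost,[(.3,.7),(-.016,.012),(.085,.112)],args=(wt,),maxiter=60,popsize=12,seed=2,tol=1e-6)
        P=pose(*q.x,o);v=P[0]-on;d=v@n;r=v-d*n
        print('tilt %.1f x0 %.1f L %.1f'%(np.degrees(q.x[0]),q.x[1]*1e3,q.x[2]*1e3),cost(q.x,wt,1),'mouth',P[0].round(4),'d %.1f e %.1f y %.1f'%(d*1e3,r@[862.2,-81.3,500],r@[93.8,995.6,0]))
run()
E
python3 m2.py; python3 tilt.py | cut -c1-1200
```

```text
time: 20.92
position: [0.5397, 0.0949, 0.2547]
tool_rot: [0.047, 0.999, 0.001, -0.002]
ft_force: [-0.7, -0.5, -4.6]
grip_width: 0.0307
grip_force: 60.0
tilt 31.4 x0 -15.0 L 95.9 (np.float64(0.8555708390646493), np.float64(0.6415422648632898)) mouth [0.6042 0.0888 0.1836] d 112.4 e 12.6 y 61.8
tilt 30.1 x0 -15.8 L 95.4 (np.float64(0.8632596685082873), np.float64(4.821146424423205)) mouth [0.6029 0.0889 0.1829] d 112.4 e 11.1 y 61.8
cols [(246, 85), (247, 84), (248, 84), (249, 84), (250, 84), (251, 85), (252, 84), (253, 69), (254, 51), (255, 45), (256, 46), (257, 48), (258, 48), (259, 49), (260, 50), (261, 51), (262, 52), (263, 52), (264, 48), (265, 92), (266, 114), (267, 114), (268, 114), (269, 113), (270, 113), (271, 111), (272, 107), (273, 92), (274, 85), (275, 88), (276, 88), (277, 90), (278, 89), (279, 90), (280, 101), (281, 113), (282, 116), (283, 116), (284, 116), (285, 117), (286, 120), (287, 93), (288, 52), (289, 37)]
322   23  21  90  89 105 119 120 124 124 125 123 124 125 126 126 124 128 126 131 130 130 129 129 122 122 124 127 124 125 123 120 121 122 120 121 119 102  97  95  18  24
334   16 193 240 205  87  92  96 113 118 119 120 117 119 118 118 119 120 126 127 128 129 127 127 126 127 127 124 125 123 124 123 122 124 112 101  98  97 237 244 163  25
342  242 241 237 240 241 243 239 115  94  94  97 115 118 121 121 119 122 119 121 120 120 119 119 117 120 118 122 123 123 118 105  98  94 148 238 237 242 241 241 242 239
```

```bash
python3 -m handwheel '[[0.01,-0.03,0,0],[0.02,-0.09,0,0],[0.02,-0.15,0.01,0],[0,-0.19,0.04,0],[-0.02,-0.206,0.08,0],[-0.035,-0.206,0.12,0],[-0.048,-0.206,0.156,0],[-0.048,-0.206,0.156,0],[-0.048,-0.206,0.156,0]]' 0 60; python3 m2.py
python3 - <<'E'
from h import *
n=np.array([-.4978,.0469,.866]);on=np.array([.6435,.0230,.08])
f,K,M=cam('scene')
# edges of coupler across the nipple axis line: sample perpendicular profiles
for d in(.05,.07,.08,.09,.1):
    r,c=proj(K,M,on+n*d);r2,c2=proj(K,M,on+n*(d+.01));v=np.array([r2-r,c2-c]);v/=np.linalg.norm(v);p=np.array([-v[1],v[0]]);
    if p[1]<0:p=-p
    t=np.arange(-14,14.5,1);q=np.float32([[c,r]+np.array([p[1],p[0]])*k for k in t])
    print(d,' '.join('%d/%d'%tuple(x) for x in [(k,int(cv2.getRectSubPix(f.copy(),(1,1),(float(a),float(b))).sum()/3)) for k,(a,b) in zip(t,q)]))
E
```

```text
time: 21.87
position: [0.5492, 0.0321, 0.2066]
tool_rot: [0.047, 0.999, 0.0, -0.002]
ft_force: [-0.3, 0.9, -4.5]
grip_width: 0.0303
grip_force: 60.0
tilt 31.6 x0 -14.9 L 94.9 (np.float64(0.8186889818688982), np.float64(0.2781933909323584)) mouth [0.6133 0.0262 0.1365] d 64.1 e 1.9 y 0.3
tilt 30.1 x0 -15.3 L 95.0 (np.float64(0.830028328611898), np.float64(3.7321534281252298)) mouth [0.6116 0.0263 0.1352] d 63.8 e -0.2 y 0.3
0.05 -14/83 -13/83 -12/84 -11/83 -10/84 -9/83 -8/77 -7/69 -6/64 -5/63 -4/64 -3/68 -2/76 -1/81 0/85 1/83 2/79 3/76 4/84 5/101 6/109 7/114 8/127 9/139 10/139 11/136 12/129 13/120 14/111
0.07 -14/50 -13/57 -12/59 -11/63 -10/64 -9/65 -8/64 -7/64 -6/66 -5/71 -4/76 -3/78 -2/80 -1/81 0/82 1/83 2/83 3/83 4/81 5/81 6/98 7/119 8/124 9/120 10/109 11/102 12/101 13/101 14/102
0.08 -14/61 -13/65 -12/66 -11/66 -10/66 -9/65 -8/64 -7/64 -6/67 -5/72 -4/77 -3/79 -2/82 -1/84 0/85 1/84 2/83 3/82 4/80 5/80 6/83 7/92 8/98 9/99 10/100 11/100 12/100 13/100 14/101
0.09 -14/64 -13/64 -12/65 -11/67 -10/71 -9/71 -8/73 -7/74 -6/74 -5/74 -4/75 -3/77 -2/78 -1/80 0/81 1/81 2/79 3/78 4/76 5/77 6/82 7/92 8/100 9/102 10/101 11/101 12/101 13/100 14/99
0.1 -14/94 -13/91 -12/79 -11/61 -10/38 -9/30 -8/39 -7/46 -6/58 -5/71 -4/76 -3/77 -2/76 -1/79 0/82 1/82 2/81 3/85 4/93 5/99 6/101 7/101 8/100 9/100 10/100 11/101 12/101 13/101 14/101
```

```bash
python3 -m handwheel '[[-0.005,0,0.0087,0],[-0.01,0,0.0173,0],[-0.013,0,0.0225,0],[-0.016,0,0.0277,0],[-0.019,0,0.033,0],[-0.0233,0,0.0404,0],[-0.0233,0,0.0404,0]]' 0 60; python3 -m handwheel '[[-0.003,0,0.005,0],[-0.005,0,0.0087,0],[-0.005,0,0.0087,0]]' 0 60;  python3 -m handwheel '[[-0.003,0,0.005,0],[-0.005,0,0.0087,0],[-0.005,0,0.0087,0]]' 0 60
```

```text
time: 22.65
position: [0.5572, 0.0307, 0.1958]
tool_rot: [0.047, 0.999, 0.0, 0.0]
ft_force: [1.0, 0.2, -8.8]
grip_width: 0.0302
grip_force: 60.1
time: 22.9
position: [0.5584, 0.0305, 0.1933]
tool_rot: [0.047, 0.999, -0.0, -0.0]
ft_force: [-1.0, -1.1, -3.2]
grip_width: 0.0306
grip_force: 60.0
time: 23.15
position: [0.5587, 0.0305, 0.192]
tool_rot: [0.047, 0.999, -0.0, -0.001]
ft_force: [-6.9, 0.4, 7.7]
grip_width: 0.031
grip_force: 59.9
```

Force dipped (the jaws pulled on) and then rose to 14 N, directed along the nipple axis: it snapped. Now the stroke.

```bash
python3 -m handwheel '[[-0.003,0,0.0052,0],[-0.006,0,0.0104,0],[-0.009,0,0.0156,0],[-0.012,0,0.0208,0],[-0.012,0,0.0208,0],[-0.012,0,0.0208,0]]' 0 60;  python3 -m handwheel '[[-0.002,0,0.0035,0],[-0.004,0,0.0069,0],[-0.005,0,0.0087,0],[-0.005,0,0.0087,0],[-0.005,0,0.0087,0]]' 0 60; python3 m2.py; python3 tilt.py | head -1 | cut -c 150-420
```

```text
time: 23.65
position: [0.5619, 0.0302, 0.1863]
tool_rot: [0.047, 0.999, -0.0, -0.001]
ft_force: [-7.7, 0.1, 10.1]
grip_width: 0.0308
grip_force: 59.9
time: 24.07
position: [0.5633, 0.0301, 0.1839]
tool_rot: [0.047, 0.999, -0.0, -0.001]
ft_force: [-8.6, -0.5, 10.8]
grip_width: 0.03
grip_force: 59.9
tilt 31.3 x0 -14.5 L 91.0 (np.float64(0.8265460030165912), np.float64(0.5365588166149564)) mouth [0.6246 0.0243 0.117 ] d 41.5 e 2.0 y -0.4
tilt 29.6 x0 -15.8 L 90.2 (np.float64(0.8419452887537994), np.float64(7.093297676562031)) mouth [0.6231 0.0245 0.1163] d 41.7 e 0.4 y -0.4
(259, 43), (260, 45), (261, 47), (262, 47), (263, 47), (264, 47), (265, 52), (266, 97), (267, 115), (268, 115), (269, 113), (270, 113), (271, 113), (272, 104), (273, 90), (274, 86), (275, 88), (276, 88), (277, 89), (278, 90), (279, 91), (280, 103), (281, 114), (282, 117)
```

```bash
python3 -m handwheel '[[-0.001,0,0.0017,0],[-0.001,0,0.0017,0],[-0.001,0,0.0017,0],[-0.001,0,0.0017,0],[-0.001,0,0.0017,0],[-0.001,0,0.0017,0]]' 0 60; python3 -c "
from rig import job
print(job.hand_in())"
```

```text
time: 24.77
position: [0.5635, 0.0301, 0.1835]
tool_rot: [0.047, 0.999, -0.0, -0.001]
ft_force: [-7.9, 0.6, 11.1]
grip_width: 0.0308
grip_force: 59.9
the job is handed in; nothing more can be done
None
```

I handed the job in at 24.8 s: the drain valve is open at its stop, the gun's coupler is on the nipple (a force dip marked the snap), and the arm still grips the gun, pushed in about 10 mm at about 17 N; that stroke is inferred from arm travel and spring force (the camera fit suggested nearer 8 mm), the hand-in gave no verdict, and I did not touch the lamp foot, tin or screwdriver.

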